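# Check the nutcracker's hand lever

### The job

Check that the nutcracker's hand lever stops short of its bar: with the outside of the fingers, press the lever in towards the bar until it comes to its stop, let it spring all the way out, then press it in to the stop again and finish while still holding it there, so the gap can be seen. Only push on the lever's outer face, firmly but without forcing it: grasp nothing, keep the fingers off the bar and off the red inner side of the lever, and leave everything else where it stands.

Things in the scene. Friction and masses are not known exactly. Their poses are not given: they have to be found in the camera images.
- cracker: table nutcracker, fixed to the worktop: dark wooden base 130 x 290 x 22 mm (x -50 to +80 mm, y -145 to +145 mm in its frame) carrying a hand lever on an upright hinge and a fixed bar beside it; its jaws beyond the hinge are empty. Origin at table height, midway along the base; the hinge stands at y = +95 mm; +x points from the lever to the bar, +y towards the hinge end; z up
- bar_mid (a point): middle of the fixed bar's wooden sleeve, on the bar's axis: a wood-sleeved steel rod, 22 mm thick, 250 mm long along the cracker's y, its axis 100 mm above the table and 40 mm to the bar side (+x) of the hinge
- lever (a joint): hinge angle of the hand lever about a vertical axis: 0 sprung fully out (leaning 0.40 rad away from the bar), 0.40 rad fully in at its built-in stop, where it is parallel to the bar with a 20 mm gap left. Rising values turn it anticlockwise from above. A spring always drives it out: at the push point it takes about 4 N to start it and 8 N to hold it at the stop
- lever_pivot (a point): point on the hinge axis at mid height of the lever's blade, 100 mm above the table; its axes turn with the lever: -y runs along the blade to its free end, +x points inwards to the bar, z up
- lever_tip (a point): rounded free end of the blade, 195 mm from the hinge, at mid height. The blade is flat brass on edge, 10 mm thick (faces at x = -5 and +5 mm in the axes of lever_pivot), 30 mm high (85 to 115 mm above the table), with free air below it down to the base; a red strip 4 mm thick, 26 mm high, lines its inner (bar-side) face
- lever_push (a point): push point on the blade's outer face (the side away from the bar), 150 mm from the hinge, at mid height; axes as at lever_pivot: +x is the way to push. Moves with the lever
- mug: white mug, 80 mm wide, 90 mm high, loose; a bystander. Origin at the centre of its underside
- nut_bowl: blue bowl of walnuts, 112 mm wide, 48 mm high, loose; a bystander. Origin at the centre of its underside
- weight_big: big brass scale weight, 48 mm wide, 44 mm high, loose; a bystander. Origin at the centre of its underside
- weight_small: small brass scale weight, 38 mm wide, 38 mm high, loose; a bystander. Origin at the centre of its underside
- spoon: wooden spoon lying flat, 200 mm long, loose; a bystander. Origin at its underside, mid-length
- jar: glass storage jar with a dark wooden lid, 92 mm wide, 143 mm high, loose; a bystander. Origin at the centre of its underside
- pepper_mill: dark wooden pepper mill, 56 mm wide, 153 mm high, loose; a bystander. Origin at the centre of its underside

How it is judged:
By the outcome, as a careful person would: the job done as asked, in the order asked, and still so for the second after the job is handed in, while the arm keeps its last pose, push and grip.
It also fails if it takes over 45 s, if anything falls off the work surface, if the arm or the gripper's body presses on something with over 40 N, if the wrist force passes 120 N, or if a joint passes its speed limit or range.

### The arm

A 6-joint arm with a two-finger parallel gripper is mounted at the origin on the work surface. World frame = base frame: x ahead of the robot, y to its left, z up, the work surface at z = 0. Lengths are in m, angles in degrees, forces in N, time in s.
With the tool pointing down it reaches from about 0.35 to 0.875 m from the base axis. Payload 4.2 kg.
Tool frame: the origin (TCP) lies on the front face of the gripper's body, between the roots of the fingers; the fingertips stand finger_overhang ahead of it and the grasp point (between the pads) lies 51 mm ahead of it (finger_overhang is the distance from the TCP to the fingertips, in m); z points along the fingers, y is the line along which they close (so a half turn about z gives the same grasp; the last joint's range is limited). The gripper opens to 87 mm and grips with 3 to 60 N. Pads are 19 mm wide; open, the fingers measure 117 mm over their backs; the gripper's body (75 mm by 190 mm) begins 51 mm behind the grasp point.
Start: joints at [-55.543, 22.042, 0.453, 0, -68.411, -14.817], TCP at [0.21, -0.589, 0.292] pointing down, gripper open.
Joint ranges: [-179.83, 179.83], [-69.29, 118.12], [-61.27, 80.66], [-181.25, 117.63], [-171.15, -9.14], [-177.46, 177.46]. Speed limits (degrees/s): [159.86, 159.86, 180, 180, 180, 180].

### API

Orientations are given as a 3x3 rotation matrix whose columns are the frame's x, y, z axes.
In Python, from station import sense, capture, camera_model, finish_job, finger_overhang gives the robot as it stands. The module is installed in compiled form; this text tells all that it offers.
- The arm moves only by the tool jog_arm, never from a script. Its argument "rows" is a list that holds one entry, the list of rows, each a list of 4 numbers: the shift along the tool's x, y, z in m, then the turn about the tool's z in rad. A call has 1 to 20 rows; each row shifts and turns the commanded pose from where the row before left it, along the tool's axes as they then stand; what a row does not reach is not made up. A row lasts 1/8 s, in which the tool goes at most 62.5 mm and 10.7 degrees, less where a joint would pass 70% of its speed; a pose out of reach is approached as far as the arm can. A call is refused whole if a number of a shift passes 0.0625 or a number of a turn 0.188, either way. A call with a gripper value outside its range is refused whole. "claw" is the opening, from 0 (shut) to 1 (fully open), set as the call begins (left out, the last holds). The fingers move at their own pace and stop on an object; the grip force is fixed at half the most. Time passes only in rows, so rows that do not move let the fingers close. It gives the time, the measured TCP pose, the force, the opening and the grip force at its end, in the units of the state.
- sense(): the state, without advancing time (a new reading comes with each control period).
- capture(name): name is "scene" or "top" or "wrist"; returns the picture (400x640x3 uint8, red, green, blue); there is no depth.
- camera_model(name): a dict with "fovy" (degrees; the focal length in pixels is half the picture's height over the tangent of half this angle, whatever the lens; pixels are square), "cx", "cy" (the principal point, pixels), "k1" (the pictures are not rectified: a ray, as slopes to the right and down, at radius r is drawn at 1 + k1 r^2 times it, then the intrinsics apply), "eye" and "rotation" of the camera in the world. Camera axes: x right, y down, z forward; pixel columns grow to the right and rows downward; lengths in m; the calibration is good to about 2 mm. A picture is of the moment at which its call begins: read the wrist's pose just before it. camera_model takes no time and is no camera call; for the wrist camera it gives the pose at the moment of the call.
- finish_job(): hands the job in; it is judged then, once.
The state is a dict: "time_s": time; "joints": joint angles; "joint_velocities": joint speeds; "effort": joint torques, N m; "tcp_pos": TCP position; "ee_rot": TCP orientation; "wrist_force": force on the tool from outside, world axes, zero at the start; "moment": the same for the moment, N m; "gripper_width": opening from 0.0 (shut) to 1.0 (fully open); "gripper_force": force on a finger pad.
Only numpy, scipy, OpenCV 4.12 (cv2) and the standard library are available. Lean on these libraries where they do the work, as an engineer would, in place of code of your own. Each camera call takes 0.05 s, during which the arm holds its last target. There are 200 camera calls.

## Working session

There is one attempt and no reset: what is moved stays moved. The work goes in short steps, Python scripts to look and compute and a tool call to move; the robot and the scene stay as the last step left them, time stands still between calls to the robot, and variables do not carry over. Pictures are saved under pics/ and viewed, at most 10 in all, crops included, and the job is handed in when it is done.

Besides the shell and the picture viewer there is one more tool, called after "Call:" by a JSON object that holds its "name" and its "arguments". jog_arm: Moves the arm, as the interface text tells. Its arguments: {"type":"object","properties":{"rows":{"type":"array"},"claw":{"type":"number"}},"required":["rows"]}

```bash
mkdir -p pics; python3 - <<'E'
from station import *
import cv2,numpy as np
s=sense();print(s['time_s'],s['tcp_pos'],s['ee_rot'],s['wrist_force'],s['gripper_width'],finger_overhang() if callable(finger_overhang) else finger_overhang)
for n in('scene','top'):
    cv2.imwrite(f'pics/{n}0.png',capture(n)[:,:,::-1]);print(n,camera_model(n))
E
```

```text
0.0 [ 0.20996031 -0.58819183  0.29114785] [[-9.41880723e-01 -3.35946471e-01 -8.19460213e-04]
 [-3.35947461e-01  9.41878469e-01  2.06220982e-03]
 [ 7.90398196e-05  2.21765125e-03 -9.99997538e-01]] [ 0.3915496   0.06911305 -0.99312145] 1.0000335590318787 0.0697
scene {'fovy': 55.58783362077296, 'cx': 319.7190916781887, 'cy': 200.85390228543326, 'k1': -0.040157404274503566, 'eye': array([1.13390593, 0.79912652, 0.76092104]), 'rotation': array([[-0.82480874,  0.29944889, -0.47960494],
       [ 0.56504577,  0.4670638 , -0.68012843],
       [ 0.0203424 , -0.83197462, -0.55444064]])}
top {'fovy': 42.608230520405435, 'cx': 327.6179919888377, 'cy': 204.30981104203684, 'k1': -0.1553397555141227, 'eye': array([ 0.31845488, -0.02704486,  1.66540159]), 'rotation': array([[-0.02532196, -0.98647807,  0.16192531],
       [-0.99961732,  0.0267904 ,  0.00689127],
       [-0.01113613, -0.16168885, -0.98677895]])}
```

View pics/scene0.png

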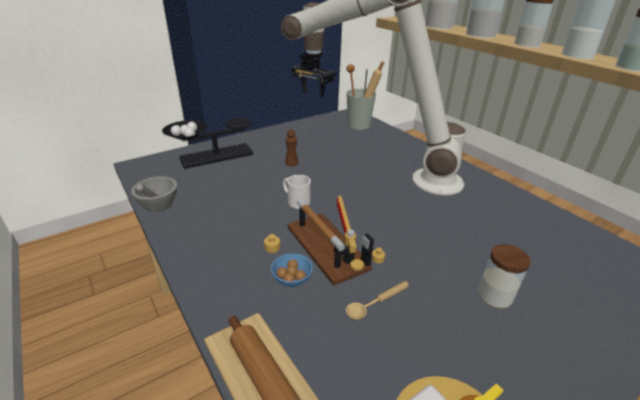

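View pics/top0.png

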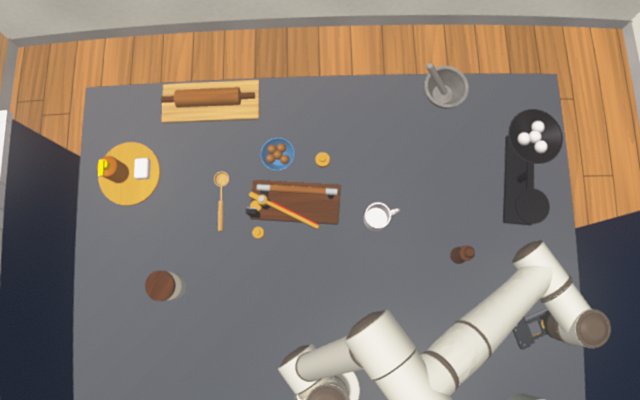

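The top view shows the cracker's base at about (250–340, 180–223). The hinge is at about (262,200), the lever tip at about (317,226) and the bar from (258,187) to (337,191). The mug is at (377,216), the bowl at (277,153) and the weights at (258,232) and (322,158). I'll zoom in on the cracker.

```bash
cat > h.py <<'E'
from station import *
import cv2,numpy as np
def ray(n,px,m=None):
    m=m or camera_model(n);f=200/np.tan(np.radians(m['fovy']/2))
    K=np.array([[f,0,m['cx']],[0,f,m['cy']],[0,0,1]])
    p=cv2.undistortPoints(np.array(px,float).reshape(-1,1,2),K,np.array([m['k1'],0,0,0.]))[:,0]
    return m['eye'],np.c_[p,np.ones(len(p))]@m['rotation'].T
def onz(n,px,z,m=None):
    e,d=ray(n,px,m);return e+d*((z-e[2])/d[:,2])[:,None]
def tcp2(): s=sense();return s
E
python3 - <<'E'
from h import *
im=cv2.imread('pics/top0.png')
c=im[165:245,235:400];cv2.imwrite('pics/topc.png',cv2.resize(c,None,fx=4.8,fy=4.8,interpolation=cv2.INTER_CUBIC))
hsv=cv2.cvtColor(im,cv2.COLOR_BGR2HSV)
roi=np.zeros(im.shape[:2],np.uint8);roi[172:232,240:345]=1
for nm,lo,hi,z in(('brass',(8,140,150),(30,255,255),.115),('wood',(0,60,40),(15,255,200),.022)):
    m=cv2.inRange(hsv,lo,hi)*roi
    k=max(cv2.findContours(m,cv2.RETR_EXTERNAL,cv2.CHAIN_APPROX_NONE)[0],key=cv2.contourArea)
    r=cv2.minAreaRect(k);b=cv2.boxPoints(r);print(nm,r,b.round(1).tolist());print(onz('top',b,z).round(4))
E
```

```text
brass ((283.8169250488281, 209.4611053466797), (74.29720306396484, 16.097999572753906), 16.966150283813477) [[245.89999389648438, 206.3000030517578], [250.60000610351562, 190.89999389648438], [321.70001220703125, 212.60000610351562], [317.0, 228.0]]
[[0.5734 0.2354 0.115 ]
 [0.6213 0.2208 0.115 ]
 [0.5477 0.0025 0.115 ]
 [0.5007 0.0179 0.115 ]]
wood ((295.01739501953125, 202.71316528320312), (87.77832794189453, 41.71133804321289), 3.4682295322418213) [[249.89999389648438, 220.89999389648438], [252.5, 179.1999969482422], [340.1000061035156, 184.60000610351562], [337.6000061035156, 226.1999969482422]]
[[ 0.5405  0.238   0.022 ]
 [ 0.6784  0.2296  0.022 ]
 [ 0.6524 -0.058   0.022 ]
 [ 0.5158 -0.0458  0.022 ]]
```

View pics/topc.png

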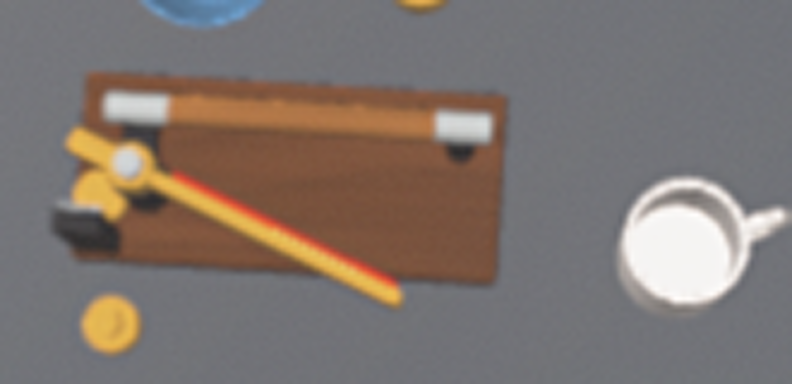

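```bash
python3 - <<'E'
from h import *
g=lambda l:[(235+(x+.5)/4.8-.5,165+(y+.5)/4.8-.5) for x,y in l]
b=onz('top',g([(88,72),(507,95),(495,283),(75,260)]),.022);print(b.round(4))
yv=(b[0]-b[1]+b[3]-b[2])[:2];yaw=np.arctan2(-yv[0],yv[1]);print('yaw',yaw)
R=np.array([[np.cos(yaw),-np.sin(yaw)],[np.sin(yaw),np.cos(yaw)]])
O=b.mean(0)[:2]-R@[.015,0];print('O',O,'pivot from base',O+R@[0,.095])
for z in(.115,.125,.135):print('pin',z,onz('top',g([(127,162)]),z))
l=onz('top',g([(398,297)]),.115);print('tip',l)
e=onz('top',g([(170,191),(388,305)]),.115);d=(e[0]-e[1]);print('outer',e,'angle',np.arctan2(-d[0],d[1])-yaw)
print('bar',onz('top',g([(168,109),(436,123)]),.1))
P=O+R@[0,.095]
for q in(0,.2,.4):
    a=yaw-.4+q;Rl=np.array([[np.cos(a),-np.sin(a)],[np.sin(a),np.cos(a)]])
    print(q,'push',P+Rl@[-.005,-.15],'tip',P+Rl@[0,-.195],'x dir',Rl[:,0])
for n,p,z in(('mug',(685,250),.045),('wsmall?',(110,324),.038),('mug handle',(785,215),.045)):print(n,onz('top',g([p]),z))
E
```

```text
[[ 0.6772  0.228   0.022 ]
 [ 0.6529 -0.0584  0.022 ]
 [ 0.5243 -0.0466  0.022 ]
 [ 0.5473  0.2371  0.022 ]]
yaw -0.08273143556454458
O [0.5854871  0.09125126] pivot from base [0.59333762 0.18592634]
pin 0.115 [[0.59703143 0.18837796 0.115     ]]
pin 0.125 [[0.59523462 0.1869885  0.125     ]]
pin 0.135 [[0.59343782 0.18559903 0.135     ]]
tip [[0.5053471  0.01623754 0.115     ]]
outer [[0.57740586 0.1607534  0.115     ]
 [0.5004102  0.02269085 0.115     ]] angle -0.4259941691688999
bar [[ 0.63398106  0.16352399  0.1       ]
 [ 0.61984041 -0.01046143  0.1       ]]
0 push [0.51927894 0.05538779] tip [0.50281858 0.01320893] x dir [ 0.8857303  -0.46420022]
0.2 push [0.54668919 0.04327668] tip [ 0.53893659 -0.00133158] x dir [ 0.96029701 -0.27897968]
0.4 push [0.57595916 0.03685257] tip [ 0.57722339 -0.00840671] x dir [ 0.99657971 -0.08263709]
mug [[ 0.54004235 -0.17322679  0.045     ]]
wsmall? [[0.50141504 0.21105761 0.038     ]]
mug handle [[ 0.5617317  -0.24101448  0.045     ]]
```

The base, pin and lever edges agree: pivot ≈ (0.593, 0.186), yaw ≈ −0.083. I'll close the fingers and turn the tool so a finger's back leads (tool −y is the push direction), then check the pose.

Call:
{"name": "jog_arm", "arguments": {"rows": [[[0, 0, 0, -0.164], [0, 0, 0, -0.164], [0, 0, 0, -0.164], [0, 0, 0, -0.164], [0, 0, 0, -0.164], [0, 0, 0, -0.164], [0, 0, 0, -0.164]]], "claw": 0}}

```text
time_s: 0.98
tcp_pos: [0.21, -0.5884, 0.2916]
ee_rot: [[-0.075, -0.997, -0.0], [-0.997, 0.075, 0.001], [-0.001, 0.001, -1.0]]
wrist_force: [0.3, 0.2, 0.5]
gripper_width: 0.289
gripper_force: 0.0
```

```bash
cat >> h.py <<'E'
def to(x,y,z):
    s=sense();print('tool shift',(s['ee_rot'].T@(np.array([x,y,z])-s['tcp_pos'])).round(4),'t',s['time_s'],'w',round(s['gripper_width'],3),'F',s['wrist_force'].round(2));print(s['ee_rot'].round(3).tolist(),s['joints'].round(1))
E
python3 -c "
from h import *
to(.455,.05,.29)"
```

```text
tool shift [-0.6549 -0.1967  0.0023] t 0.975 w 0.289 F [0.25 0.17 0.47]
[[-0.075, -0.997, -0.0], [-0.997, 0.075, 0.001], [-0.001, 0.001, -1.0]] [-55.5  22.1   0.4  -0.  -68.4  51.3]
```

Call:
{"name": "jog_arm", "arguments": {"rows": [[[-0.02, -0.006, 0, 0], [-0.045, -0.014, 0, 0], [-0.045, -0.014, 0, 0], [-0.045, -0.014, 0, 0], [-0.045, -0.014, 0, 0], [-0.045, -0.014, 0, 0], [-0.045, -0.014, 0, 0], [-0.045, -0.014, 0, 0], [-0.045, -0.014, 0, 0], [-0.045, -0.014, 0, 0], [-0.045, -0.014, 0, 0], [-0.045, -0.014, 0, 0], [-0.045, -0.014, 0, 0], [-0.045, -0.014, 0, 0], [-0.035, -0.008, 0, 0], [-0.015, -0.003, 0, 0], [0, 0, 0, 0]]]}}

```text
time_s: 3.1
tcp_pos: [0.4606, 0.0487, 0.2919]
ee_rot: [[-0.079, -0.997, -0.001], [-0.997, 0.079, -0.0], [0.0, 0.001, -1.0]]
wrist_force: [-0.2, -2.1, 0.9]
gripper_width: 0.001
gripper_force: 0.0
```

```bash
python3 -c "
from h import *
to(.455,.05,.15)
cv2.imwrite('pics/w1.png',capture('wrist')[:,:,::-1])
m=camera_model('wrist');print(m['eye'],m['rotation'].round(3).tolist())"
```

```text
tool shift [-0.0009  0.0056  0.1419] t 3.1 w 0.001 F [-0.24 -2.13  0.87]
[[-0.079, -0.997, -0.001], [-0.997, 0.079, -0.0], [0.0, 0.001, -1.0]] [ 26.2   6.1 -21.2  -0.  -62.7 -30.7]
[ 0.45393663 -0.02175312  0.38363547] [[-0.997, 0.077, 0.019], [0.079, 0.964, 0.253], [0.001, 0.253, -0.967]]
```

View pics/w1.png

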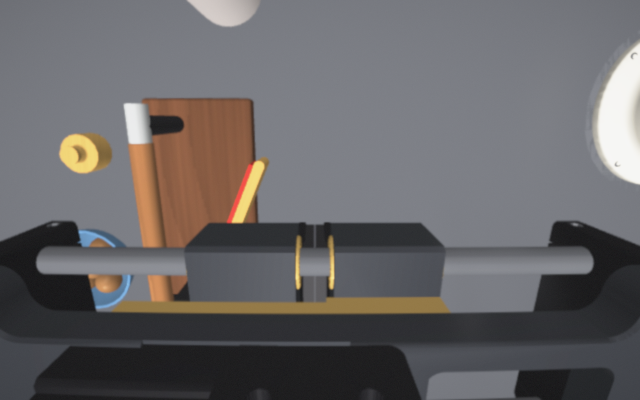

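The lever's tip is at (263,160) with its red side towards the bar. The closed finger parts span x 188–442. I'll check those against the stated geometry.

```bash
python3 - <<'E'
from h import *
m=camera_model('wrist');s=sense();f=200/np.tan(np.radians(m['fovy']/2));print(f,m['k1'])
for z in(0,.02,.0350,.051,.0697):
  for x in (-.0095,.0095):
    P=np.array([s['tcp_pos']+s['ee_rot']@[x,y,z] for y in(-.015,.015)])
    c=(P-m['eye'])@m['rotation'];print(z,x,(c[:,:2]/c[:,2:]*f+[m['cx'],m['cy']]).round(0).tolist())
print('tip',onz('wrist',[(265,161)],.115,m))
print('outer edge',onz('wrist',[(268,163),(246,223)],.115,m))
E
```

```text
299.4936377873209 -0.03267146819615951
0 -0.0095 [[270.0, 343.0], [353.0, 343.0]]
0 0.0095 [[268.0, 297.0], [355.0, 297.0]]
0.02 -0.0095 [[277.0, 309.0], [347.0, 309.0]]
0.02 0.0095 [[276.0, 269.0], [348.0, 269.0]]
0.035 -0.0095 [[281.0, 290.0], [344.0, 290.0]]
0.035 0.0095 [[280.0, 253.0], [345.0, 253.0]]
0.051 -0.0095 [[284.0, 273.0], [341.0, 273.0]]
0.051 0.0095 [[283.0, 239.0], [342.0, 239.0]]
0.0697 -0.0095 [[287.0, 257.0], [338.0, 257.0]]
0.0697 0.0095 [[287.0, 226.0], [339.0, 226.0]]
tip [[0.50110437 0.01278737 0.115     ]]
outer edge [[0.4986183  0.01480677 0.115     ]
 [0.52631297 0.07015825 0.115     ]]
```

Call:
{"name": "jog_arm", "arguments": {"rows": [[[0, 0.003, 0.015, 0], [0, 0.003, 0.03, 0], [0, 0, 0.03, 0], [0, 0, 0.03, 0], [0, 0, 0.02, 0], [0, 0, 0.012, 0], [0, 0, 0.005, 0], [0, 0, 0, 0]]]}}

```text
time_s: 4.15
tcp_pos: [0.455, 0.0486, 0.1505]
ee_rot: [[-0.08, -0.997, 0.0], [-0.997, 0.08, 0.0], [-0.0, -0.0, -1.0]]
wrist_force: [-0.0, -0.6, 0.4]
gripper_width: 0.005
gripper_force: 0.0
```

```bash
python3 -c "
from h import *
to(.49,.046,.15)
a=capture('scene')[:,:,::-1][150:290,240:420];cv2.imwrite('pics/s1.png',cv2.resize(a,None,fx=4.2,fy=4.2,interpolation=cv2.INTER_CUBIC))"
```

```text
tool shift [-0.0002 -0.0351  0.0005] t 4.15 w 0.005 F [-0.02 -0.61  0.44]
[[-0.08, -0.997, 0.0], [-0.997, 0.08, 0.0], [-0.0, -0.0, -1.0]] [ 26.5  15.5 -33.3   0.  -41.1 -31.2]
```

View pics/s1.png

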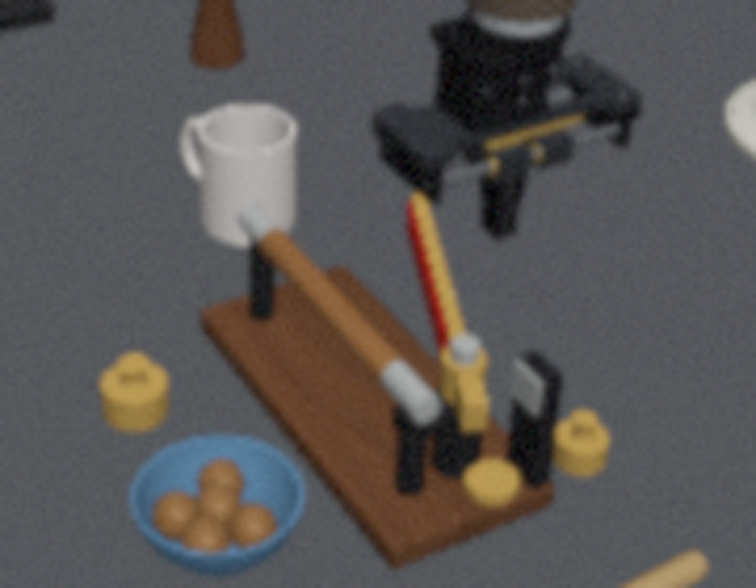

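The finger is clear on the lever's outer side, and the body sits well above the blade and bar. Approaching until first contact.

Call:
{"name": "jog_arm", "arguments": {"rows": [[[0, -0.006, 0, 0], [0, -0.01, 0, 0], [0, -0.01, 0, 0], [0, -0.006, 0, 0], [0, -0.003, 0, 0], [0, -0.003, 0, 0], [0, -0.003, 0, 0], [0, -0.003, 0, 0], [0, 0, 0, 0]]]}}

```text
time_s: 5.32
tcp_pos: [0.4988, 0.0454, 0.1503]
ee_rot: [[-0.08, -0.997, 0.0], [-0.997, 0.08, 0.0], [-0.0, -0.0, -1.0]]
wrist_force: [0.1, 0.6, -1.0]
gripper_width: 0.008
gripper_force: 0.0
```

Call:
{"name": "jog_arm", "arguments": {"rows": [[[0, -0.003, 0, 0], [0, -0.003, 0, 0], [0, -0.003, 0, 0], [0, -0.003, 0, 0], [0, 0, 0, 0]]]}}

```text
time_s: 5.95
tcp_pos: [0.5103, 0.0442, 0.1498]
ee_rot: [[-0.08, -0.997, -0.002], [-0.997, 0.08, -0.0], [0.001, 0.002, -1.0]]
wrist_force: [-4.8, -1.8, 0.0]
gripper_width: 0.006
gripper_force: 2.0
```

Call:
{"name": "jog_arm", "arguments": {"rows": [[[0, -0.004, 0, 0], [0, -0.005, 0, 0], [0, -0.005, 0, 0], [0, -0.005, 0, 0], [0, -0.005, 0, 0], [0, -0.005, 0, 0], [0, -0.005, 0, 0], [0, -0.004, 0, 0], [0, -0.003, 0, 0], [0, 0, 0, 0]]]}}

```text
time_s: 7.2
tcp_pos: [0.5497, 0.04, 0.1495]
ee_rot: [[-0.081, -0.997, -0.005], [-0.997, 0.081, -0.002], [0.002, 0.005, -1.0]]
wrist_force: [-8.0, -3.4, 1.6]
gripper_width: 0.002
gripper_force: 3.4
```

Call:
{"name": "jog_arm", "arguments": {"rows": [[[0, -0.002, 0, 0], [0, -0.002, 0, 0], [0, -0.002, 0, 0], [0, 0, 0, 0]]]}}

```text
time_s: 7.7
tcp_pos: [0.5554, 0.0393, 0.1495]
ee_rot: [[-0.081, -0.997, -0.006], [-0.997, 0.081, -0.002], [0.003, 0.006, -1.0]]
wrist_force: [-8.2, -3.8, 2.3]
gripper_width: 0.002
gripper_force: 3.6
```

Call:
{"name": "jog_arm", "arguments": {"rows": [[[0, -0.002, 0, 0], [0, -0.002, 0, 0], [0, 0, 0, 0]]]}}

```text
time_s: 8.07
tcp_pos: [0.5592, 0.0387, 0.1494]
ee_rot: [[-0.081, -0.997, -0.007], [-0.997, 0.081, -0.003], [0.003, 0.006, -1.0]]
wrist_force: [-7.7, -4.3, 1.7]
gripper_width: 0.0
gripper_force: 3.7
```

Call:
{"name": "jog_arm", "arguments": {"rows": [[[0, -0.002, 0, 0], [0, -0.002, 0, 0], [0, 0, 0, 0]]]}}

```text
time_s: 8.45
tcp_pos: [0.5631, 0.0383, 0.1494]
ee_rot: [[-0.081, -0.997, -0.007], [-0.997, 0.081, -0.003], [0.003, 0.007, -1.0]]
wrist_force: [-8.8, -5.4, 2.3]
gripper_width: 0.004
gripper_force: 3.9
```

Call:
{"name": "jog_arm", "arguments": {"rows": [[[0, -0.002, 0, 0], [0, -0.002, 0, 0], [0, 0, 0, 0]]]}}

```text
time_s: 8.82
tcp_pos: [0.5669, 0.0378, 0.1494]
ee_rot: [[-0.081, -0.997, -0.007], [-0.997, 0.081, -0.003], [0.004, 0.007, -1.0]]
wrist_force: [-8.4, -5.4, 3.5]
gripper_width: 0.005
gripper_force: 4.1
```

Call:
{"name": "jog_arm", "arguments": {"rows": [[[0, -0.002, 0, 0], [0, -0.001, 0, 0], [0, 0, 0, 0]]]}}

```text
time_s: 9.2
tcp_pos: [0.5687, 0.0376, 0.1493]
ee_rot: [[-0.081, -0.997, -0.01], [-0.997, 0.081, -0.003], [0.004, 0.01, -1.0]]
wrist_force: [-10.8, -3.7, 4.5]
gripper_width: 0.005
gripper_force: 6.0
```

Call:
{"name": "jog_arm", "arguments": {"rows": [[[0, -0.001, 0, 0], [0, -0.001, 0, 0], [0, 0, 0, 0], [0, 0, 0, 0]]]}}

```text
time_s: 9.7
tcp_pos: [0.5691, 0.0375, 0.1493]
ee_rot: [[-0.081, -0.997, -0.014], [-0.997, 0.081, -0.004], [0.005, 0.014, -1.0]]
wrist_force: [-15.9, -2.5, 8.6]
gripper_width: 0.005
gripper_force: 8.6
```

```bash
python3 -c "
from h import *
to(.5,.05,.15)
a=capture('scene')[:,:,::-1][150:290,240:420];b=capture('wrist')[:,:,::-1][60:320,60:420]
cv2.imwrite('pics/s2.png',np.hstack([cv2.resize(a,(400,311),interpolation=cv2.INTER_CUBIC),cv2.resize(b,(400,311))]))"
```

```text
tool shift [-0.0068  0.0699  0.0002] t 9.7 w 0.005 F [-15.86  -2.49   8.57]
[[-0.081, -0.997, -0.014], [-0.997, 0.081, -0.004], [0.005, 0.014, -1.0]] [ 20.   25.2 -17.4  -0.1 -48.2 -24.6]
```

View pics/s2.png

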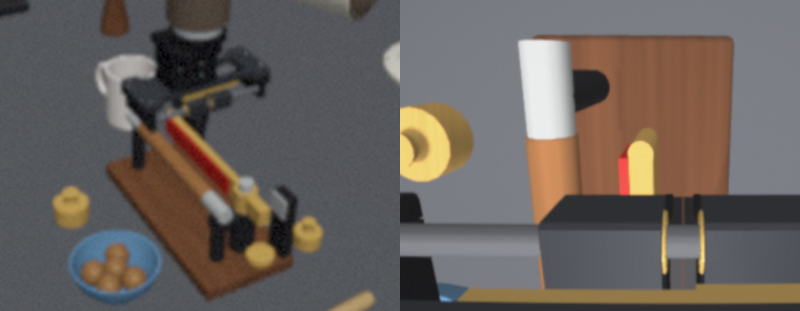

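At the stop: the force rose from 8 to 16 N with only 0.4 mm of travel. The right half shows the lever parallel to the bar with a gap between them. Releasing it fully now.

Call:
{"name": "jog_arm", "arguments": {"rows": [[[0, 0.003, 0, 0], [0, 0.006, 0, 0], [0, 0.008, 0, 0], [0, 0.01, 0, 0], [0, 0.01, 0, 0], [0, 0.01, 0, 0], [0, 0.01, 0, 0], [0, 0.01, 0, 0], [0, 0.01, 0, 0], [0, 0.008, 0, 0], [0, 0.005, 0, 0], [0, 0, 0, 0], [0, 0, 0, 0], [0, 0, 0, 0]]]}}

```text
time_s: 11.55
tcp_pos: [0.485, 0.0465, 0.1502]
ee_rot: [[-0.08, -0.997, 0.0], [-0.997, 0.08, 0.0], [-0.0, -0.0, -1.0]]
wrist_force: [0.8, 0.2, 0.5]
gripper_width: 0.001
gripper_force: 0.0
```

```bash
python3 -c "
from h import *
to(.5,.05,.15)
a=capture('scene')[:,:,::-1][150:290,240:420];b=capture('wrist')[:,:,::-1][60:320,60:420]
cv2.imwrite('pics/s3.png',np.hstack([cv2.resize(a,(400,311),interpolation=cv2.INTER_CUBIC),cv2.resize(b,(400,311))]))"
```

```text
tool shift [-0.0047 -0.0146  0.0002] t 11.55 w 0.001 F [0.76 0.21 0.5 ]
[[-0.08, -0.997, 0.0], [-0.997, 0.08, 0.0], [-0.0, -0.0, -1.0]] [ 24.6  18.  -29.4   0.  -42.5 -29.2]
```

View pics/s3.png

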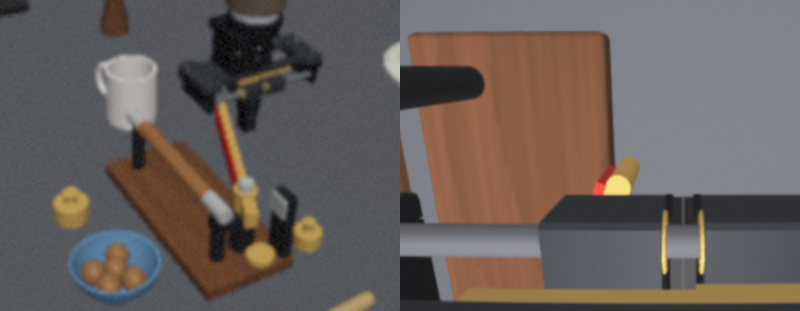

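The lever is fully out again at its starting lean, clear of the finger with no contact force. Pressing in a second time.

Call:
{"name": "jog_arm", "arguments": {"rows": [[[0, -0.005, 0, 0], [0, -0.007, 0, 0], [0, -0.005, 0, 0], [0, -0.005, 0, 0], [0, -0.006, 0, 0], [0, -0.007, 0, 0], [0, -0.007, 0, 0], [0, -0.007, 0, 0], [0, -0.007, 0, 0], [0, -0.007, 0, 0], [0, -0.006, 0, 0], [0, -0.005, 0, 0], [0, -0.004, 0, 0], [0, -0.003, 0, 0], [0, -0.002, 0, 0], [0, -0.002, 0, 0], [0, 0, 0, 0]]]}}

```text
time_s: 13.78
tcp_pos: [0.5664, 0.0376, 0.1489]
ee_rot: [[-0.082, -0.997, -0.009], [-0.997, 0.082, -0.003], [0.004, 0.009, -1.0]]
wrist_force: [-9.3, -5.0, 2.4]
gripper_width: 0.008
gripper_force: 4.1
```

Call:
{"name": "jog_arm", "arguments": {"rows": [[[0, -0.002, 0, 0], [0, -0.001, 0, 0], [0, -0.001, 0, 0], [0, -0.001, 0, 0], [0, 0, 0, 0], [0, 0, 0, 0], [0, 0, 0, 0], [0, 0, 0, 0]]]}}

```text
time_s: 14.78
tcp_pos: [0.5689, 0.0372, 0.1489]
ee_rot: [[-0.082, -0.997, -0.015], [-0.997, 0.082, -0.004], [0.005, 0.015, -1.0]]
wrist_force: [-14.8, -2.7, 7.0]
gripper_width: 0.004
gripper_force: 7.9
```

```bash
python3 -c "
from h import *
to(.5,.05,.15)
a=capture('scene')[:,:,::-1][150:290,240:420];b=capture('wrist')[:,:,::-1][60:320,60:420]
cv2.imwrite('pics/s4.png',np.hstack([cv2.resize(a,(400,311),interpolation=cv2.INTER_CUBIC),cv2.resize(b,(400,311))]))"
```

```text
tool shift [-0.0071  0.0698 -0.0002] t 14.775 w 0.004 F [-14.82  -2.7    7.  ]
[[-0.082, -0.997, -0.015], [-0.997, 0.082, -0.004], [0.005, 0.015, -1.0]] [ 20.   25.3 -17.4  -0.1 -48.2 -24.6]
```

View pics/s4.png

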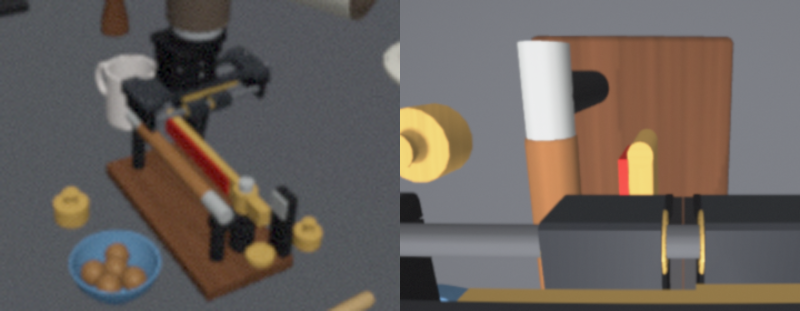

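The view matches the first stop: lever parallel to the bar with a visible gap, held at about 15 N, everything else in place. Handing in.

```bash
python3 -c "
from station import *
print(finish_job())"
```

```text
the job is handed in; nothing more can be done
None
```

I pressed the lever to its stop, let it spring fully out, and pressed it to the stop again; the job is handed in with the closed fingers' outside holding it there at about 15 N and the gap to the bar visible.

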